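# Stack the kitchen caddies on their stand

### The arm

A 6-joint arm with a two-finger parallel gripper is mounted at the origin on a cart in front of the work surface, level with it; the furniture and walls round the work are solid. World frame = base frame: x ahead of the robot, y to its left, z up, the work surface at z = 0. Lengths are in m, angles in rad, forces in N, time in s.
With the tool pointing down it reaches from about 0.35 to 0.775 m from the base axis. Payload 7.3 kg.
Tool frame: the origin (TCP) lies at the centre of the arm's flange, where the gripper is bolted on; the fingertips stand 178 mm ahead of it and the grasp point (between the pads) lies 159 mm ahead of it (tip_extent is the distance from the TCP to the fingertips, in m); z points along the fingers, y is the line along which they close (so a half turn about z gives the same grasp; the last joint's range is limited). The gripper opens to 92 mm and grips with 3 to 60 N. Pads are 19 mm wide; open, the fingers measure 130 mm over their backs; the gripper's body (75 mm by 190 mm) begins 47 mm behind the grasp point.
Start: joints at [0.994, 0.342, 1.524, -0, 1.275, -0.146], TCP at [0.219, 0.477, 0.405] pointing down, gripper open.
Joint ranges: [-2.53, 2.53], [-0.77, 2.02], [0.04, 2.7], [-1, 4.14], [0.28, 2.66], [-3.11, 3.11]. Speed limits (rad/s): [2.57, 2.57, 3.14, 3.14, 3.14, 3.14].

### API

Orientations are given as [roll, pitch, yaw] about the fixed x, y, z axes, in that order (R = Rz(yaw) Ry(pitch) Rx(roll)).
In Python, from cell import * gives the robot as it stands.
- The arm moves only by the tool arm_command, never from a script. Its arguments are lists of equal length, an entry for each row: "xyz": the shift along the world's x, y, z in mm, a list of three; "spin": the turn about the world's z in degrees. In form: {"xyz": [[tx, ty, tz], ...], "spin": [spin, ...]}. A call has 1 to 20 rows; each row shifts and turns the commanded pose from where the row before left it; what a row does not reach is not made up. A row lasts 1/10 s, in which the tool goes at most 50 mm and 8.59 degrees, less where a joint would pass 70% of its speed; a pose out of reach is approached as far as the arm can. A call with a gripper value outside its range is refused whole. "jaw" is the opening, from -1 (shut) to 1 (fully open), set as the call begins (left out, the last holds). The fingers move at their own pace and stop on an object; "squeeze" is the grip in N (left out, the last holds). Time passes only in rows, so rows that do not move let the fingers close. It gives the time, the measured TCP pose, the force, the opening and the grip force at its end, in the units of the state.
- observe(): the state, without advancing time (a new reading comes with each control period).
- read_camera(name): name is "scene" or "top" or "wrist"; returns a dict with "img" (420x560x3 uint8, red, green, blue), "depth" (420x560 float32, m along the optical axis (not along the pixel's ray), 0 where there is no reading), "fx", "fy", "cx", "cy" (pixels), "world_from_camera" (4x4, takes a point from camera to world coordinates). Camera axes: x right, y up, looking along -z (the intrinsics and any distortion apply to the point x, -y, -z); pixel columns grow to the right and rows downward; lengths in m; the calibration is good to about 2 mm. A picture is of the moment at which its call begins.
- hand_in(): hands the job in; it is judged then, once.
The state is a dict: "time": time; "qpos": joint angles; "qvel": joint speeds; "joint_efforts": joint torques, N m; "tool_pos": TCP position; "tool_rot": TCP orientation; "contact_force": force on the tool from outside, world axes, zero at the start; "torque": the same for the moment, N m; "opening": finger opening in m; "grip_force": force on a finger pad.
Only numpy, scipy, OpenCV 4.12 (cv2) and the standard library are available. Lean on these libraries where they do the work, as an engineer would, in place of code of your own. Each camera call takes 0.05 s, during which the arm holds its last target. There are 200 camera calls.

### The job

Stack the four steel caddies into one upright tower on the wooden stand, the largest in the stand's recess and each smaller one inside the rim of the next larger, ending with the smallest on top. Build it from the bottom up, one caddy at a time, without tipping any over, and leave the cup, the garlic and the mandarin where they are.

Things in the scene. Friction and masses are not known exactly. Their poses are not given: they have to be found in the camera images.
- caddy_xl: The largest of four closed round steel caddies, loose, upright: body 68 mm across, 54 mm from foot to flat lid, foot chamfered (3 mm in, 4 mm up). Rim round the lid 68 mm outside, 4 mm high (58 mm overall); the recess inside it is 61.6 mm wide (1.8 mm play all round the second largest caddy). About 160 g. Origin at the centre of its underside, z up; yaw does not matter.
- caddy_l: The second largest of four closed round steel caddies, loose, upright: body 58 mm across, 46 mm from foot to flat lid, foot chamfered (3 mm in, 4 mm up). Rim round the lid 58 mm outside, 4 mm high (50 mm overall); the recess inside it is 51.6 mm wide (1.8 mm play all round the third largest caddy). About 130 g. Origin at the centre of its underside, z up; yaw does not matter.
- caddy_m: The third largest of four closed round steel caddies, loose, upright: body 48 mm across, 38 mm from foot to flat lid, foot chamfered (3 mm in, 4 mm up). Rim round the lid 48 mm outside, 4 mm high (42 mm overall); the recess inside it is 41.6 mm wide (1.8 mm play all round the smallest caddy). About 100 g. Origin at the centre of its underside, z up; yaw does not matter.
- caddy_s: The smallest of four closed round steel caddies, loose, upright: body 38 mm across, 30 mm from foot to flat lid, foot chamfered (3 mm in, 4 mm up). No rim; a black knob 16 mm wide, 14 mm high on the lid (44 mm overall). About 70 g. Origin at the centre of its underside, z up; yaw does not matter.
- stand: Round light-wood stand, fixed to the worktop: 92 mm in diameter, 13 mm high over its rim. The recess in it is 71.6 mm wide and 5 mm deep (its floor lies 8 mm above the worktop) and takes the foot of the largest caddy with 1.8 mm play all round. Origin at the centre of its underside, z up.
- espresso_cup: Bystander: small green and white cup, 64 mm across the bowl, 89 mm with its handle, 48 mm high, loose, upright. Origin at the middle of its underside's bounding box; the handle points to its -y.
- garlic: Bystander: garlic bulb, 60 mm wide, 59 mm high, loose. Origin at the centre of its underside.
- mandarin: Bystander: mandarin, 58 mm wide, 53 mm high, loose. Origin at the centre of its underside.
Mind the look-alikes: they are no part of the job. What is shaped like the caddy_s but turquoise is not meant.

How it is judged:
On the way, in this order (a step that is already met when the one before it is completed fails the run):
1. the largest caddy sits in the stand's recess (horizontal distance between caddy_xl and stand below 0.005 m and z of caddy_xl in the frame of stand between 0.0055 and 0.0105 m and angle between caddy_xl's own z axis and vertical below 0.05 rad), for 0.2 s.
2. the second largest caddy sits inside the rim of the largest (horizontal distance between caddy_l and caddy_xl below 0.005 m and z of caddy_l in the frame of caddy_xl between 0.0515 and 0.0565 m and angle between caddy_l's own z axis and vertical below 0.05 rad), for 0.2 s.
3. the third largest sits inside the rim of the second largest (horizontal distance between caddy_m and caddy_l below 0.005 m and z of caddy_m in the frame of caddy_l between 0.0435 and 0.0485 m and angle between caddy_m's own z axis and vertical below 0.05 rad), for 0.2 s.
4. the smallest sits inside the rim of the third largest (horizontal distance between caddy_s and caddy_m below 0.005 m and z of caddy_s in the frame of caddy_m between 0.0355 and 0.0405 m and angle between caddy_s's own z axis and vertical below 0.05 rad), for 0.2 s.
At the end, for the whole second after the job is handed in: The largest caddy stands in the stand's recess, the second largest inside the rim of the largest, the third largest inside the rim of the second, the smallest inside the rim of the third: each centred to 5 mm on what carries it, down on its floor to 2.5 mm, upright to 0.05 rad, and at rest (all of step 1 and all of step 2 and all of step 3 and all of step 4 and linear speed of each of caddy_xl, caddy_l, caddy_m, caddy_s below 0.02 m/s and angular speed of each of caddy_xl, caddy_l, caddy_m, caddy_s below 0.2 rad/s); the robot touches nothing.
It fails at once if a caddy is tipped over (angle between any of caddy_xl, caddy_l, caddy_m, caddy_s's own z axis and vertical above 0.7 rad).
It fails at once if the espresso cup is pushed more than 30 mm from its place (distance of espresso_cup from where it was at the start of the episode above 0.03 m).
It fails at once if the garlic is pushed more than 30 mm from its place (distance of garlic from where it was at the start of the episode above 0.03 m).
It fails at once if the mandarin is pushed more than 30 mm from its place (distance of mandarin from where it was at the start of the episode above 0.03 m).
It also fails if it takes over 104 s, if anything falls off the work surface, if the arm or the gripper's body presses on something with over 40 N, if the wrist force passes 120 N, or if a joint passes its speed limit or range.

## Working session

There is one attempt and no reset: what is moved stays moved. The work goes in short steps, Python scripts to look and compute and a tool call to move; the robot and the scene stay as the last step left them, time stands still between calls to the robot, and variables do not carry over. Pictures are saved under pics/ and viewed, at most 14 in all, crops included, and the job is handed in when it is done.

Besides the shell and the picture viewer there is one more tool, called after "Call:" as name([rows], argument=value, ...), one row to a line, values as JSON. arm_command: Moves the arm, as the interface text tells. Its arguments: {"type":"object","properties":{"xyz":{"type":"array","items":{"type":"array","items":{"type":"number"}}},"spin":{"type":"array","items":{"type":"number"}},"jaw":{"type":"number"},"squeeze":{"type":"number"}},"required":["xyz","spin"]}

```bash
mkdir -p pics; ls; cat > h.py <<'E'
from cell import *
import numpy as np, cv2
def snap(n,f=None):
    c=read_camera(n)
    if f: cv2.imwrite('pics/'+f,c['img'][:,:,::-1])
    return c
def cloud(c):
    d=c['depth']; v,u=np.mgrid[:d.shape[0],:d.shape[1]]
    p=np.stack([(u-c['cx'])/c['fx']*d,-(v-c['cy'])/c['fy']*d,-d,np.ones_like(d)],-1)
    w=(p@c['world_from_camera'].T)[...,:3]; w[d==0]=np.nan
    return w
E
python3 - <<'E'
from h import *
for n in('top','scene'):
    c=snap(n,n+'0.png'); np.savez(n+'0.npz',**c)
    print(n,[k for k in c],c['fx'],c['cx'],c['cy'],c['world_from_camera'].round(3).tolist())
print(observe())
E
```

```text
pics
top ['img', 'depth', 'fx', 'fy', 'cx', 'cy', 'world_from_camera'] 482.2297854007438 286.04659481820886 218.28096796185304 [[0.047, 0.977, -0.209, 0.354], [-0.999, 0.046, -0.008, -0.095], [0.002, 0.209, 0.978, 1.156], [0.0, 0.0, 0.0, 1.0]]
scene ['img', 'depth', 'fx', 'fy', 'cx', 'cy', 'world_from_camera'] 526.8035128159728 288.72545766178814 207.55677456004128 [[0.448, 0.71, -0.544, 0.033], [-0.894, 0.36, -0.266, -0.391], [0.007, 0.605, 0.796, 0.853], [0.0, 0.0, 0.0, 1.0]]
{'time': 0.1, 'qpos': array([ 9.94033201e-01,  3.42641027e-01,  1.52489524e+00, -3.41248723e-05,
        1.27540451e+00, -1.45972587e-01]), 'qvel': array([-0.00121718, -0.00012399, -0.00354642,  0.00082096, -0.0018444 ,
       -0.00076083]), 'joint_efforts': array([ 1.69621737e-03, -4.32005346e+01, -2.44694906e+01,  7.17527303e-02,
        5.26627048e-02, -6.13533484e-05]), 'tool_pos': array([0.21914139, 0.47694907, 0.4041297 ]), 'tool_rot': array([-3.14025413e+00, -1.63803682e-04,  2.71081196e+00]), 'contact_force': array([ 0.04822104,  0.36802051, -0.06975256]), 'torque': array([-0.03474022,  0.00213752, -0.012467  ]), 'grip_force': 0.0, 'opening': 0.09161637188000629}
```

View pics/top0.png

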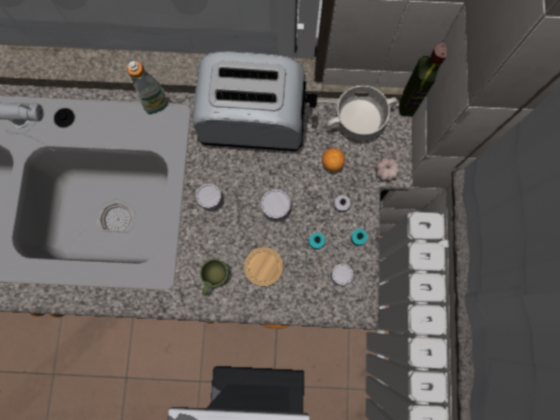

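View pics/scene0.png

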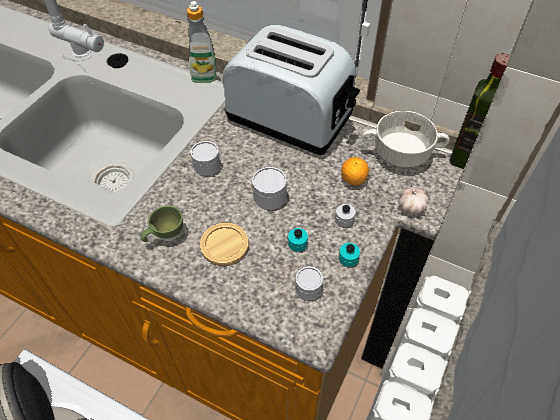

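The top view shows the stand at (264,267), the cup at (215,273), the mandarin at (333,160) and the garlic at (388,169). There are three rimmed steel caddies, at (276,205), (209,196) and (343,274).
Candidates for caddy_s are the steel one with a black knob at (342,203) and the turquoise ones at (317,240) and (360,237). The steel one at (342,203) fits, and I'll confirm it in a crop.

```bash
cat >> h.py <<'E'
def obj(w,img,px,r=34,zmin=.006):
    # points above worktop near seed pixel, connected
    m=((w[...,2]>zmin)&(w[...,2]<.12)).astype(np.uint8)
    n,l=cv2.connectedComponents(m,connectivity=4)
    k=l[px[1],px[0]]
    return (l==k)&(k>0)
def ray(c,u,v,z):
    T=c['world_from_camera']; d=T[:3,:3]@np.array([(u-c['cx'])/c['fx'],-(v-c['cy'])/c['fy'],-1])
    return T[:3,3]+d*(z-T[2,3])/d[2]
E
python3 - <<'E'
from h import *
S={'top':dict(stand=(264,267),xl=(276,205),l=(209,196),m=(343,274),s=(342,203),t1=(317,240),t2=(360,237),cup=(215,270),mand=(333,160),garlic=(388,169)),
'scene':dict(stand=(224,244),xl=(270,180),l=(206,155),m=(309,280),s=(345,215),t1=(298,240),t2=(349,255),cup=(165,222),mand=(355,170),garlic=(413,202))}
H=dict(stand=.013,xl=.058,l=.05,m=.042,s=.03,t1=.03,t2=.03,cup=.048,mand=.05,garlic=.05)
for n in S:
    c=dict(np.load(n+'0.npz')); w=cloud(c)
    for k,px in S[n].items():
        o=obj(w,c['img'],px); z=w[o][:,2] if o.any() else np.array([0])
        if not o.any(): print(n,k,'none',w[px[1],px[0]]);continue
        zt=np.percentile(z,97)
        # upper surface: points within 5mm of rim/lid top
        t=o&(abs(w[...,2]-H[k]+.001)<.0065)
        P=w[t]
        if len(P)<5: print(n,k,len(P),zt); continue
        (x,y),r=cv2.minEnclosingCircle(P[:,:2].astype(np.float32))
        lo,hi=P.min(0),P.max(0)
        cn,_=cv2.findContours(t.astype(np.uint8),0,2); cn=max(cn,key=len)
        (u,v),_,_=cv2.fitEllipse(cv2.convexHull(cn)) if len(cv2.convexHull(cn))>4 else ((0,0),0,0)
        print(n,k,o.sum(),'ztop %.3f'%zt,'enc',np.round([x,y,2*r],4),'bbox',((lo+hi)/2)[:2].round(4),(hi-lo)[:2].round(4),'ray',ray(c,u,v,H[k]).round(4))
c=dict(np.load('scene0.npz'))
cv2.imwrite('pics/crop.png',cv2.resize(c['img'][185:305,265:425,::-1],None,fx=4,fy=4,interpolation=2))
E
```

```text
top stand none [ 0.47801784 -0.0385859   0.00563889]
top xl 755 ztop 0.059 enc [ 0.623  -0.0601  0.0695] bbox [ 0.6227 -0.0596] [0.0678 0.0684] ray [ 0.6222 -0.0601  0.058 ]
top l 561 ztop 0.052 enc [0.6371 0.1002 0.0611] bbox [0.6362 0.1012] [0.0583 0.0587] ray [0.6359 0.1001 0.05  ]
top m 378 ztop 0.044 enc [ 0.4667 -0.2219  0.0485] bbox [ 0.4667 -0.2219] [0.0469 0.0483] ray [ 0.4664 -0.222   0.042 ]
top s 221 ztop 0.044 enc [ 0.6394 -0.2186  0.039 ] bbox [ 0.6397 -0.2196] [0.0382 0.0365] ray [ 0.6387 -0.2194  0.03  ]
top t1 217 ztop 0.045 enc [ 0.5446 -0.1618  0.0386] bbox [ 0.5446 -0.1623] [0.0365 0.0356] ray [ 0.5445 -0.1615  0.03  ]
top t2 225 ztop 0.045 enc [ 0.5585 -0.2628  0.0394] bbox [ 0.5585 -0.2617] [0.0379 0.0362] ray [ 0.5581 -0.2616  0.03  ]
top cup none [0.46546756 0.07780043 0.00453928]
top mand 441 ztop 0.055 enc [ 0.746  -0.1938  0.0518] bbox [ 0.7459 -0.1948] [0.0475 0.0488] ray [ 0.7437 -0.1937  0.05  ]
top garlic 426 ztop 0.051 enc [ 0.7314 -0.3276  0.0374] bbox [ 0.7316 -0.3282] [0.0364 0.0339] ray [ 0.7292 -0.3257  0.05  ]
scene stand 1409 ztop 0.014 enc [ 0.
[... 485 characters left out ...]
5 -0.2184  0.0408] bbox [ 0.6383 -0.218 ] [0.039  0.0371] ray [ 0.6348 -0.219   0.03  ]
scene t1 384 ztop 0.044 enc [ 0.5434 -0.1599  0.04  ] bbox [ 0.5431 -0.1602] [0.0388 0.0369] ray [ 0.541  -0.1614  0.03  ]
scene t2 402 ztop 0.043 enc [ 0.5563 -0.2606  0.0408] bbox [ 0.5568 -0.2605] [0.0377 0.0371] ray [ 0.5542 -0.2613  0.03  ]
scene cup 1106 ztop 0.048 enc [0.4443 0.0796 0.086 ] bbox [0.4454 0.0753] [0.0812 0.0657] ray [0.4437 0.0754 0.048 ]
scene mand 622 ztop 0.053 enc [ 0.7438 -0.1937  0.0507] bbox [ 0.7431 -0.1937] [0.045 0.048] ray [ 0.7383 -0.1952  0.05  ]
scene garlic 612 ztop 0.051 enc [ 0.7295 -0.3275  0.0321] bbox [ 0.7299 -0.3264] [0.0301 0.0286] ray [ 0.7241 -0.3278  0.05  ]
```

View pics/crop.png

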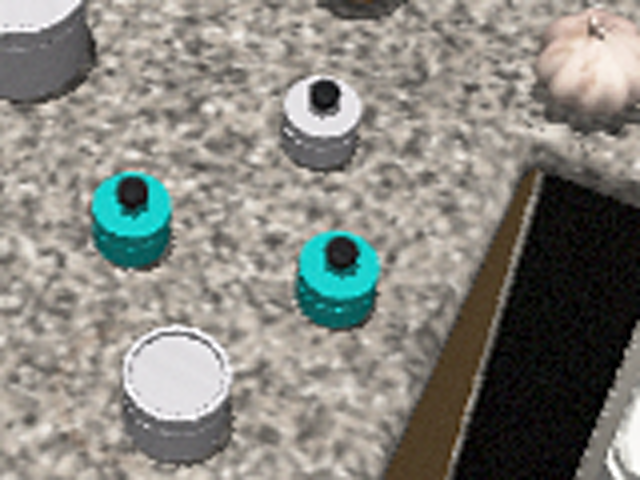

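The crop confirms it: the steel caddy with the black knob, at crop pixel (322,120) = scene (345,215), is caddy_s, and the two turquoise ones are look-alikes. All measured sizes match the description, so I'm moving over caddy_xl.

Call:
arm_command([
  [10,-13,-3],
  [20,-27,-6],
  [20,-27,-6],
  [20,-27,-6],
  [20,-27,-6],
  [20,-27,-6],
  [20,-27,-6],
  [20,-27,-6],
  [20,-27,-6],
  [20,-27,-6],
  [20,-27,-6],
  [20,-27,-6],
  [20,-27,-6],
  [20,-27,-6],
  [20,-27,-6],
  [20,-27,-6],
  [20,-27,-6],
  [20,-27,-6],
  [20,-27,-6],
  [20,-27,-6],
], spin=[1.2,1.2,1.2,1.2,1.2,1.2,1.2,1.2,1.2,1.2,1.2,1.2,1.2,1.2,1.2,1.2,1.2,1.2,1.2,1.2], jaw=1)

```text
time: 2.1
tool_pos: [0.6098, -0.0502, 0.287]
tool_rot: [3.141, -0.001, 3.13]
contact_force: [-0.7, 0.3, 0.1]
opening: 0.0919
grip_force: 0.0
```

```bash
cat >> h.py <<'E'
def st():
    s=observe(); print('t %.2f'%s['time'],'tcp',(s['tool_pos']*1000).round(1),'yaw',np.degrees(s['tool_rot']).round(1),'F',s['contact_force'].round(1),'open %.1f'%(s['opening']*1000),'grip',s['grip_force'])
    return s
E
python3 - <<'E'
from h import *
st()
c=snap('wrist','w1.png'); w=cloud(c)
print(c['world_from_camera'].round(3).tolist())
m=(w[...,2]>.048)&(w[...,2]<.066)
P=w[m]; P=P[np.hypot(P[:,0]-.622,P[:,1]+.06)<.05]
if len(P): print('xl',cv2.minEnclosingCircle(P[:,:2].astype(np.float32)),P.min(0),P.max(0))
# stand by wood colour, top & scene
for n in('top','scene'):
    c=dict(np.load(n+'0.npz')); w=cloud(c); hsv=cv2.cvtColor(c['img'],cv2.COLOR_RGB2HSV)
    m=cv2.inRange(hsv,(10,80,90),(30,255,255))
    near=np.hypot(w[...,0]-.4775,w[...,1]+.037)<.065
    m[~near]=0; m=cv2.morphologyEx(m,cv2.MORPH_CLOSE,np.ones((5,5)))
    cn=max(cv2.findContours(m,0,2)[0],key=cv2.contourArea); e=cv2.fitEllipse(cv2.convexHull(cn))
    print(n,'stand ell',e,ray(c,*e[0],.0115).round(4))
    P=w[m>0]; print('bbox',((P.min(0)+P.max(0))/2).round(4),(P.max(0)-P.min(0)).round(4))
E
```

```text
t 2.10 tcp [609.8 -50.2 287. ] yaw [ 1.800e+02 -1.000e-01  1.794e+02] F [-0.7  0.3  0.1] open 91.9 grip 0.0
[[0.013, -0.956, -0.293, 0.53], [1.0, 0.012, 0.003, -0.049], [0.001, -0.293, 0.956, 0.268], [0.0, 0.0, 0.0, 1.0]]
xl ((0.6236242651939392, -0.05965583026409149), 0.03485727682709694) [ 0.58894217 -0.09370816  0.04801297] [ 0.6583676  -0.02514017  0.06052484]
top stand ell ((263.1895751953125, 266.1890869140625), (38.49216842651367, 38.83021545410156), 110.32500457763672) [ 0.4792 -0.0368  0.0115]
bbox [nan nan nan] [nan nan nan]
scene stand ell ((224.0213165283203, 243.55575561523438), (42.639835357666016, 49.08637237548828), 79.61921691894531) [ 0.4753 -0.0386  0.0115]
bbox [nan nan nan] [nan nan nan]
```

View pics/w1.png

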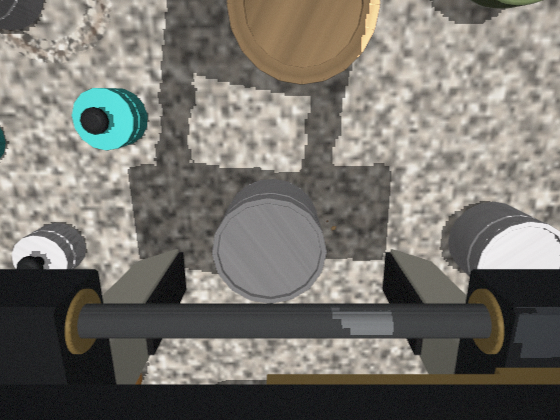

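The wrist view shows caddy_xl centred between the open fingers at (269,247) and the stand above it at (305,10). The wrist fix for xl, (0.6236,-0.0597), agrees with the other cameras. Next is to descend and grip.

Call:
arm_command([
  [4,-3,-5],
  [5,-4,-10],
  [5,-3,-10],
  [0,0,-10],
  [0,0,-10],
  [0,0,-10],
  [0,0,-10],
  [0,0,-10],
  [0,0,-8],
  [0,0,-5],
  [0,0,0],
  [0,0,0],
], spin=[0.3,0.3,0,0,0,0,0,0,0,0,0,0])

```text
time: 3.35
tool_pos: [0.6234, -0.059, 0.2]
tool_rot: [3.142, 0.0, 3.14]
contact_force: [-1.1, 0.1, -0.1]
opening: 0.0915
grip_force: 0.0
```

Call:
arm_command([
  [0,0,0],
  [0,0,0],
  [0,0,0],
  [0,0,0],
  [0,0,0],
  [0,0,0],
  [0,0,0],
  [0,0,0],
  [0,0,0],
  [0,0,0],
], spin=[0,0,0,0,0,0,0,0,0,0], jaw=-1, squeeze=25)

```text
time: 4.35
tool_pos: [0.6233, -0.059, 0.2]
tool_rot: [-3.142, 0.0, 3.14]
contact_force: [-1.9, -1.1, 4.5]
opening: 0.0674
grip_force: 25.0
```

Call:
arm_command([
  [0,0,5],
  [0,0,10],
  [0,0,15],
  [0,0,10],
  [0,0,5],
  [-10,2,0],
  [-20,3,0],
  [-20,3,0],
  [-20,4,0],
  [-20,3,0],
  [-20,3,0],
  [-20,3,0],
  [-10,1,0],
  [-4,0,0],
  [0,0,0],
  [0,0,0],
], spin=[0,0,0,0,0,0,0,0,0,0,0,0,0,0,0,0])

```text
time: 5.95
tool_pos: [0.48, -0.0372, 0.245]
tool_rot: [-3.141, 0.001, 3.14]
contact_force: [0.2, 0.8, -2.1]
opening: 0.0672
grip_force: 25.0
```

```bash
cat >> h.py <<'E'
def circ(w,cx,cy,R,z0,z1,ok=None):
    m=(w[...,2]>z0)&(w[...,2]<z1)&(np.hypot(w[...,0]-cx,w[...,1]-cy)<R)
    if ok is not None: m&=ok
    P=w[m]
    if len(P)<8: return None
    e=cv2.minEnclosingCircle(P[:,:2].astype(np.float32))
    return np.round([*e[0],2*e[1]],4),((P.min(0)+P.max(0))/2).round(4),(P.max(0)-P.min(0)).round(4)
E
python3 - <<'E'
from h import *
st()
c=snap('wrist','w2.png'); w=cloud(c)
print('xl held top',circ(w,.48,-.037,.05,.098,.112))
c=snap('top'); w=cloud(c); print('top',circ(w,.48,-.037,.036,.098,.112))
c=snap('scene','s2.png'); w=cloud(c); print('scene',circ(w,.48,-.037,.036,.098,.112))
E
```

```text
t 5.95 tcp [480.  -37.2 245. ] yaw [-1.800e+02  1.000e-01  1.799e+02] F [ 0.2  0.8 -2.1] open 67.2 grip 24.99987711002177
xl held top (array([ 0.4695, -0.0369,  0.0979]), array([ 0.4782, -0.0369,  0.105 ]), array([0.0654, 0.0978, 0.014 ]))
top (array([ 0.4498, -0.0356,  0.0312]), array([ 0.4493, -0.0356,  0.1028]), array([0.0071, 0.0308, 0.0089]))
scene (array([ 0.4743, -0.0343,  0.0687]), array([ 0.4686, -0.0343,  0.1049]), array([0.0487, 0.0651, 0.0139]))
```

View pics/w2.png

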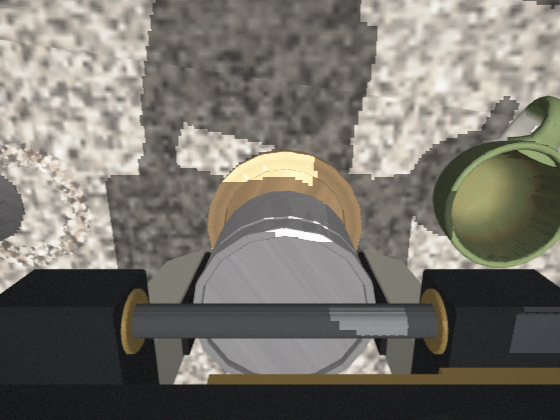

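The wrist view shows caddy_xl (284,300) held level over the stand, whose visible rim runs from column 208 to 361 and is centred at 284. I'm lowering it.

Call:
arm_command([
  [0,0,-5],
  [0,0,-8],
  [0,0,-8],
  [0,0,-5],
  [0,0,-3],
  [0,0,-2],
  [0,0,-2],
  [0,0,-1],
  [0,0,-1],
  [0,0,-1],
  [0,0,-1],
  [0,0,0],
  [0,0,0],
], spin=[0,0,0,0,0,0,0,0,0,0,0,0,0])

```text
time: 7.4
tool_pos: [0.4792, -0.037, 0.208]
tool_rot: [3.142, 0.0, 3.14]
contact_force: [-2.2, 0.0, 2.7]
opening: 0.0671
grip_force: 25.0
```

```bash
python3 - <<'E'
from h import *
st()
c=snap('wrist'); w=cloud(c)
print('xl top',circ(w,.48,-.037,.04,.06,.075))
E
```

```text
t 7.40 tcp [479.2 -37.  208. ] yaw [180.    0.  179.9] F [-2.2  0.   2.7] open 67.1 grip 25.0001365784766
xl top (array([ 0.4746, -0.037 ,  0.0777]), array([ 0.4775, -0.0371,  0.0675]), array([0.0659, 0.0768, 0.015 ]))
```

Call:
arm_command([
  [0,0,0],
  [0,0,0],
  [0,0,0],
  [0,0,0],
  [0,0,0],
  [0,0,5],
  [0,0,10],
  [0,0,15],
  [0,0,20],
  [0,0,20],
  [0,0,10],
  [0,0,0],
], spin=[0,0,0,0,0,0,0,0,0,0,0,0], jaw=1)

```text
time: 8.65
tool_pos: [0.4796, -0.037, 0.2894]
tool_rot: [-3.141, 0.004, 3.14]
contact_force: [0.6, 0.7, 0.1]
opening: 0.0919
grip_force: 0.0
```

```bash
python3 - <<'E'
from h import *
st()
c=snap('wrist','w3.png'); w=cloud(c)
print('xl top',circ(w,.48,-.037,.04,.057,.075))
m=(np.hypot(w[...,0]-.48,w[...,1]+.037)<.024)&(w[...,2]>.03)&(w[...,2]<.09);P=w[m]
A=np.c_[P[:,:2]-P[:,:2].mean(0),np.ones(len(P))];k=np.linalg.lstsq(A,P[:,2],rcond=None)[0];print('lid plane',k.round(4),len(P))
E
```

```text
t 8.65 tcp [479.6 -37.  289.4] yaw [-180.     0.2  179.9] F [0.6 0.7 0.1] open 91.9 grip 0.0
xl top (array([ 0.4794, -0.0371,  0.0694]), array([ 0.4793, -0.0369,  0.0628]), array([0.0691, 0.0685, 0.0115]))
lid plane [-0.0005  0.0009  0.0628] 4890
```

View pics/w3.png

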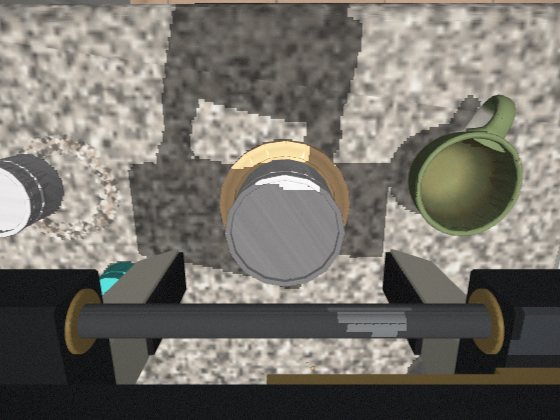

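caddy_xl sits flat in the stand, with its lid at 62.8 mm and level, centred at (0.4794,-0.0370). Next is caddy_l.

Call:
arm_command([
  [7,6,0],
  [15,13,0],
  [20,18,0],
  [25,22,0],
  [25,22,0],
  [25,22,0],
  [20,18,0],
  [13,11,0],
  [7,6,0],
  [0,0,0],
  [0,0,0],
], spin=[0,0,0,0,0,0,0,0,0,0,0])

```text
time: 9.8
tool_pos: [0.6358, 0.1008, 0.2869]
tool_rot: [-3.141, -0.002, 3.14]
contact_force: [0.3, -0.6, 0.0]
opening: 0.092
grip_force: 0.0
```

```bash
python3 - <<'E'
from h import *
st()
c=snap('wrist'); w=cloud(c)
print('l top',circ(w,.636,.101,.04,.04,.058))
E
```

```text
t 9.80 tcp [635.8 100.8 286.9] yaw [-1.800e+02 -1.000e-01  1.799e+02] F [ 0.3 -0.6  0. ] open 92.0 grip 0.0
l top (array([0.6373, 0.1012, 0.0591]), array([0.6374, 0.1013, 0.0465]), array([0.0588, 0.0587, 0.0127]))
```

Call:
arm_command([
  [1,0,-7],
  [0,0,-15],
  [0,0,-15],
  [0,0,-15],
  [0,0,-15],
  [0,0,-15],
  [0,0,-10],
  [0,0,-5],
  [0,0,0],
  [0,0,0],
], spin=[0,0,0,0,0,0,0,0,0,0])

```text
time: 10.85
tool_pos: [0.6375, 0.1011, 0.1912]
tool_rot: [3.141, 0.001, 3.14]
contact_force: [-0.3, 0.5, 0.4]
opening: 0.0918
grip_force: 0.0
```

Call:
arm_command([
  [0,0,0],
  [0,0,0],
  [0,0,0],
  [0,0,0],
  [0,0,0],
  [0,0,0],
  [0,0,0],
  [0,0,0],
  [0,0,0],
  [0,0,0],
  [0,0,0],
], spin=[0,0,0,0,0,0,0,0,0,0,0], jaw=-1, squeeze=25)

```text
time: 11.95
tool_pos: [0.6373, 0.1011, 0.1909]
tool_rot: [3.141, 0.0, 3.14]
contact_force: [-1.0, 0.3, 3.0]
opening: 0.0575
grip_force: 25.0
```

Call:
arm_command([
  [0,0,7],
  [0,0,15],
  [0,0,20],
  [0,0,20],
  [0,0,20],
  [0,0,13],
  [-7,-6,0],
  [-15,-13,0],
  [-20,-18,0],
  [-25,-22,0],
  [-25,-22,0],
  [-25,-22,0],
  [-20,-18,0],
  [-13,-11,0],
  [-8,-6,0],
  [0,0,0],
  [0,0,0],
], spin=[0,0,0,0,0,0,0,0,0,0,0,0,0,0,0,0,0])

```text
time: 13.65
tool_pos: [0.4794, -0.0368, 0.2857]
tool_rot: [3.141, 0.0, 3.14]
contact_force: [-0.6, 0.1, -1.7]
opening: 0.0574
grip_force: 25.0
```

```bash
python3 - <<'E'
from h import *
st()
c=snap('wrist','w4.png'); w=cloud(c)
print('l held',circ(w,.48,-.037,.031,.13,.15))
print('xl',circ(w,.48,-.037,.04,.057,.075))
E
```

```text
t 13.65 tcp [479.4 -36.8 285.7] yaw [180.    0.  179.9] F [-0.6  0.1 -1.7] open 57.4 grip 24.999515680829063
l held (array([ 0.4793, -0.037 ,  0.0617]), array([ 0.4783, -0.037 ,  0.14  ]), array([0.0567, 0.059 , 0.0199]))
xl (array([ 0.479 , -0.0371,  0.0687]), array([ 0.4652, -0.0371,  0.0628]), array([0.0405, 0.0685, 0.0115]))
```

View pics/w4.png

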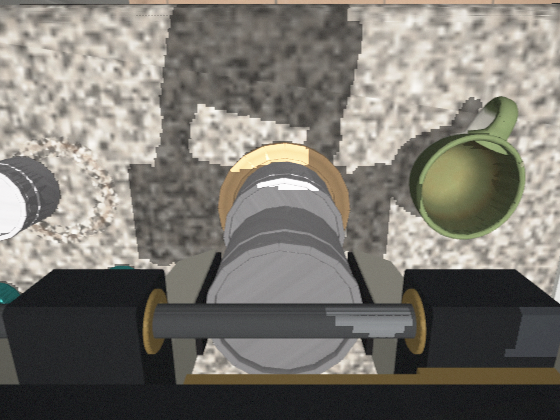

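The wrist view shows caddy_l (285,310) held directly above caddy_xl (285,210), with centres agreeing within 1 mm. I'm lowering to TCP z 0.253.

Call:
arm_command([
  [0,0,-5],
  [0,0,-8],
  [0,0,-8],
  [0,0,-4],
  [0,0,-2],
  [0,0,-2],
  [0,0,-1],
  [0,0,-1],
  [0,0,-1],
  [0,0,-1],
  [0,0,0],
  [0,0,0],
], spin=[0,0,0,0,0,0,0,0,0,0,0,0])

```text
time: 14.9
tool_pos: [0.4793, -0.037, 0.2529]
tool_rot: [3.142, 0.0, 3.14]
contact_force: [0.5, -0.7, -1.3]
opening: 0.0572
grip_force: 25.0
```

Call:
arm_command([
  [0,0,-0.5],
  [0,0,-0.5],
  [0,0,0],
  [0,0,0],
], spin=[0,0,0,0])

```text
time: 15.3
tool_pos: [0.4792, -0.0369, 0.2528]
tool_rot: [-3.141, 0.001, 3.14]
contact_force: [-3.9, 1.3, 10.2]
opening: 0.0575
grip_force: 25.0
```

Call:
arm_command([
  [0,0,0.5],
  [0,0,0],
  [0,0,0],
  [0,0,0],
  [0,0,0],
  [0,0,5],
  [0,0,10],
  [0,0,15],
  [0,0,20],
  [0,0,20],
  [0,0,10],
  [0,0,0],
], spin=[0,0,0,0,0,0,0,0,0,0,0,0], jaw=1)

```text
time: 16.5
tool_pos: [0.4795, -0.037, 0.3339]
tool_rot: [-3.141, 0.004, 3.14]
contact_force: [0.8, -0.3, 0.6]
opening: 0.0919
grip_force: 0.0
```

```bash
cat >> h.py <<'E'
def lid(w,x,y,r,z0,z1):
    m=(np.hypot(w[...,0]-x,w[...,1]-y)<r)&(w[...,2]>z0)&(w[...,2]<z1);P=w[m]
    A=np.c_[P[:,:2]-P[:,:2].mean(0),np.ones(len(P))];print('lid plane',np.linalg.lstsq(A,P[:,2],rcond=None)[0].round(4),len(P))
E
python3 - <<'E'
from h import *
st()
c=snap('wrist'); w=cloud(c)
print('l top',circ(w,.48,-.037,.04,.104,.12)); lid(w,.479,-.037,.02,.08,.13)
E
```

```text
t 16.50 tcp [479.5 -37.  333.9] yaw [-180.     0.2  179.9] F [ 0.8 -0.3  0.6] open 91.9 grip 0.0
l top (array([ 0.4793, -0.0371,  0.059 ]), array([ 0.4792, -0.037 ,  0.1096]), array([0.0587, 0.0586, 0.0111]))
lid plane [-1.000e-04  1.200e-03  1.087e-01] 3453
```

Call:
arm_command([
  [0,-8,0],
  [-1,-16,0],
  [-2,-24,0],
  [-2,-30,0],
  [-2,-30,0],
  [-2,-30,-5],
  [-2,-24,-15],
  [-1,-15,-20],
  [-1,-8,-15],
  [0,0,0],
  [0,0,0],
], spin=[0,0,0,0,0,0,0,0,0,0,0])

```text
time: 17.65
tool_pos: [0.466, -0.2221, 0.2767]
tool_rot: [3.14, -0.002, 3.14]
contact_force: [-0.3, 1.1, 1.0]
opening: 0.0919
grip_force: 0.0
```

```bash
python3 - <<'E'
from h import *
st()
c=snap('wrist'); w=cloud(c)
print('m top',circ(w,.467,-.222,.035,.032,.050))
E
```

```text
t 17.65 tcp [ 466.  -222.1  276.7] yaw [ 1.799e+02 -1.000e-01  1.799e+02] F [-0.3  1.1  1. ] open 91.9 grip 0.0
m top (array([ 0.4672, -0.2216,  0.049 ]), array([ 0.4672, -0.2216,  0.0383]), array([0.0486, 0.0478, 0.0126]))
```

Call:
arm_command([
  [1,0,-7],
  [0,0,-15],
  [0,0,-15],
  [0,0,-15],
  [0,0,-15],
  [0,0,-10],
  [0,0,-8],
  [0,0,-5],
  [0,0,0],
  [0,0,0],
], spin=[0,0,0,0,0,0,0,0,0,0])

```text
time: 18.7
tool_pos: [0.4674, -0.222, 0.1876]
tool_rot: [-3.141, 0.001, 3.14]
contact_force: [0.3, -0.1, 0.2]
opening: 0.0918
grip_force: 0.0
```

Call:
arm_command([
  [0,0,0],
  [0,0,0],
  [0,0,0],
  [0,0,0],
  [0,0,0],
  [0,0,0],
  [0,0,0],
  [0,0,0],
  [0,0,0],
  [0,0,0],
  [0,0,0],
  [0,0,0],
], spin=[0,0,0,0,0,0,0,0,0,0,0,0], jaw=-1, squeeze=25)

```text
time: 19.9
tool_pos: [0.4672, -0.2219, 0.1872]
tool_rot: [3.141, -0.0, 3.14]
contact_force: [0.6, 0.5, 1.1]
opening: 0.0474
grip_force: 25.0
```

Call:
arm_command([
  [0,0,7],
  [0,0,15],
  [0,0,25],
  [0,0,30],
  [0,0,30],
  [0,0,20],
  [0,0,10],
  [0,8,0],
  [1,16,0],
  [2,24,0],
  [2,30,0],
  [2,30,0],
  [2,30,0],
  [2,24,0],
  [1,15,0],
  [2,8,0],
  [0,0,0],
  [0,0,0],
], spin=[0,0,0,0,0,0,0,0,0,0,0,0,0,0,0,0,0,0])

```text
time: 21.7
tool_pos: [0.4811, -0.0369, 0.3237]
tool_rot: [3.141, -0.001, 3.141]
contact_force: [-0.3, -0.3, -1.3]
opening: 0.0475
grip_force: 25.0
```

```bash
python3 - <<'E'
from h import *
st()
c=snap('wrist','w5.png'); w=cloud(c)
print('m held',circ(w,.48,-.037,.026,.17,.19))
print('l',circ(w,.48,-.037,.04,.104,.12))
E
```

```text
t 21.70 tcp [481.1 -36.9 323.7] yaw [ 1.800e+02 -1.000e-01  1.799e+02] F [-0.3 -0.3 -1.3] open 47.5 grip 24.99969085562043
m held (array([ 0.48  , -0.037 ,  0.0521]), array([ 0.4807, -0.037 ,  0.18  ]), array([0.0493, 0.0494, 0.0199]))
l (array([ 0.4792, -0.0369,  0.059 ]), array([ 0.4697, -0.0371,  0.1094]), array([0.0395, 0.0585, 0.0107]))
```

View pics/w5.png

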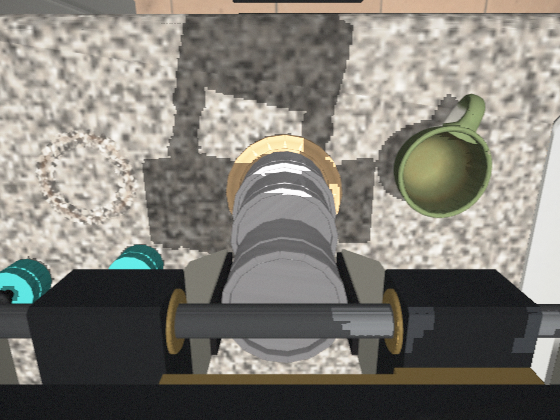

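The wrist view shows caddy_m (285,305) above caddy_l (285,225). It is about 1.7 mm too far in x, so I'm correcting that while lowering.

Call:
arm_command([
  [-1,0,-4],
  [-0.7,0,-6],
  [0,0,-6],
  [0,0,-4],
  [0,0,-3],
  [0,0,-2],
  [0,0,-1],
  [0,0,-1],
  [0,0,-1],
  [0,0,-1],
  [0,0,0],
  [0,0,0],
], spin=[0,0,0,0,0,0,0,0,0,0,0,0])

```text
time: 22.95
tool_pos: [0.4795, -0.0369, 0.2953]
tool_rot: [3.142, 0.0, 3.14]
contact_force: [0.0, -0.7, -1.1]
opening: 0.0472
grip_force: 25.0
```

Call:
arm_command([
  [0,0,-0.5],
  [0,0,-0.3],
  [0,0,0],
  [0,0,0],
], spin=[0,0,0,0])

```text
time: 23.35
tool_pos: [0.4795, -0.037, 0.2952]
tool_rot: [-3.141, 0.001, 3.14]
contact_force: [-1.8, 0.4, 6.5]
opening: 0.0475
grip_force: 25.0
```

It touches down at the expected height, so I'm releasing.

Call:
arm_command([
  [0,0,0.5],
  [0,0,0],
  [0,0,0],
  [0,0,0],
  [0,0,0],
  [0,0,5],
  [0,0,10],
  [0,0,15],
  [0,0,20],
  [0,0,20],
  [0,0,10],
  [0,0,0],
], spin=[0,0,0,0,0,0,0,0,0,0,0,0], jaw=1)

```text
time: 24.55
tool_pos: [0.4797, -0.037, 0.3766]
tool_rot: [-3.141, 0.004, 3.14]
contact_force: [0.8, -0.1, 0.0]
opening: 0.092
grip_force: 0.0
```

```bash
python3 - <<'E'
from h import *
st()
c=snap('wrist'); w=cloud(c)
print('m top',circ(w,.48,-.037,.04,.142,.158)); lid(w,.479,-.037,.016,.12,.17)
E
```

```text
t 24.55 tcp [479.7 -37.  376.6] yaw [-180.     0.2  179.9] F [ 0.8 -0.1  0. ] open 92.0 grip 0.0
m top (array([ 0.4796, -0.037 ,  0.0493]), array([ 0.4794, -0.037 ,  0.1477]), array([0.0487, 0.0483, 0.0112]))
lid plane [ 2.700e-03 -1.000e-04  1.467e-01] 2133
```

caddy_m is seated. Next is caddy_s, the steel one.

Call:
arm_command([
  [6,-7,0],
  [14,-16,0],
  [20,-22,0],
  [24,-28,0],
  [24,-28,-5],
  [24,-28,-15],
  [22,-24,-20],
  [15,-16,-25],
  [8,-9,-20],
  [3,-4,-10],
  [0,0,0],
  [0,0,0],
], spin=[0,0,0,0,0,0,0,0,0,0,0,0])

```text
time: 25.8
tool_pos: [0.6394, -0.2188, 0.2802]
tool_rot: [3.141, -0.0, 3.14]
contact_force: [0.5, 0.2, 0.1]
opening: 0.0917
grip_force: 0.0
```

```bash
python3 - <<'E'
from h import *
st()
c=snap('wrist','w6.png'); w=cloud(c)
print('s lid',circ(w,.6395,-.219,.03,.022,.036)); print('knob',circ(w,.6395,-.219,.03,.038,.05))
E
```

```text
t 25.80 tcp [ 639.4 -218.8  280.2] yaw [180.   -0.  179.9] F [0.5 0.2 0.1] open 91.7 grip 0.0
s lid (array([ 0.6398, -0.219 ,  0.0382]), array([ 0.6396, -0.2187,  0.0275]), array([0.0373, 0.037 , 0.0109]))
knob (array([ 0.6398, -0.2191,  0.0163]), array([ 0.6397, -0.2188,  0.0425]), array([0.016 , 0.0155, 0.0074]))
```

View pics/w6.png

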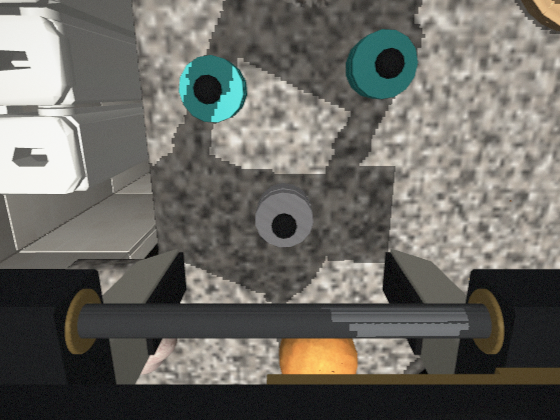

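The wrist view shows steel caddy_s (284,217) between the fingers, with the turquoise look-alikes at (212,88) and (382,63) and the mandarin (318,358) clear behind. I'm descending to grip.

Call:
arm_command([
  [0,0,-7],
  [0,0,-15],
  [0,0,-15],
  [0,0,-15],
  [0,0,-15],
  [0,0,-12],
  [0,0,-10],
  [0,0,-5],
  [0,0,0],
  [0,0,0],
], spin=[0,0,0,0,0,0,0,0,0,0])

```text
time: 26.85
tool_pos: [0.6397, -0.2191, 0.1864]
tool_rot: [-3.141, 0.001, 3.14]
contact_force: [0.3, -0.5, -0.6]
opening: 0.0918
grip_force: 0.0
```

Call:
arm_command([
  [0,0,0],
  [0,0,0],
  [0,0,0],
  [0,0,0],
  [0,0,0],
  [0,0,0],
  [0,0,0],
  [0,0,0],
  [0,0,0],
  [0,0,0],
  [0,0,0],
  [0,0,0],
  [0,0,0],
], spin=[0,0,0,0,0,0,0,0,0,0,0,0,0], jaw=-1, squeeze=25)

```text
time: 28.15
tool_pos: [0.6395, -0.2189, 0.1859]
tool_rot: [3.141, -0.0, 3.14]
contact_force: [-0.1, 0.6, -0.3]
opening: 0.0371
grip_force: 25.0
```

Call:
arm_command([
  [0,0,7],
  [0,0,15],
  [0,0,25],
  [0,0,35],
  [0,0,35],
  [0,0,30],
  [0,0,20],
  [-6,7,8],
  [-14,16,0],
  [-20,22,0],
  [-24,28,0],
  [-24,28,0],
  [-24,28,0],
  [-22,24,0],
  [-15,16,0],
  [-8,9,0],
  [-3,4,0],
  [0,0,0],
  [0,0,0],
], spin=[0,0,0,0,0,0,0,0,0,0,0,0,0,0,0,0,0,0,0])

```text
time: 30.05
tool_pos: [0.4801, -0.0375, 0.3609]
tool_rot: [-3.141, 0.001, 3.14]
contact_force: [-0.3, 0.2, -1.0]
opening: 0.0367
grip_force: 25.0
```

```bash
python3 - <<'E'
from h import *
st()
c=snap('wrist','w7.png'); w=cloud(c)
print('s held',circ(w,.48,-.037,.021,.198,.21)); print('knob',circ(w,.48,-.037,.012,.212,.225))
print('m',circ(w,.48,-.037,.03,.142,.158))
E
```

```text
t 30.05 tcp [480.1 -37.5 360.9] yaw [-180.     0.   179.9] F [-0.3  0.2 -1. ] open 36.7 grip 24.999895573291724
s held (array([ 0.4771, -0.0371,  0.0402]), array([ 0.473 , -0.0369,  0.204 ]), array([0.0233, 0.0383, 0.012 ]))
knob (array([ 0.4773, -0.0375,  0.0143]), array([ 0.475 , -0.0375,  0.2168]), array([0.0053, 0.0141, 0.0074]))
m (array([ 0.4793, -0.037 ,  0.0488]), array([ 0.4724, -0.0369,  0.1473]), array([0.0346, 0.0483, 0.0106]))
```

View pics/w7.png

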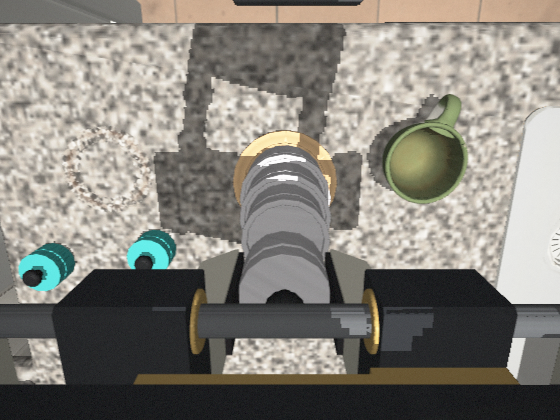

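The wrist view shows caddy_s (285,285) above caddy_m (285,235), aligned to within 1 mm. I'm lowering it.

Call:
arm_command([
  [-0.5,0.5,-4],
  [0,0,-6],
  [0,0,-6],
  [0,0,-4],
  [0,0,-3],
  [0,0,-2],
  [0,0,-1],
  [0,0,-1],
  [0,0,-1],
  [0,0,-1],
  [0,0,0],
  [0,0,0],
], spin=[0,0,0,0,0,0,0,0,0,0,0,0])

```text
time: 31.3
tool_pos: [0.479, -0.0364, 0.332]
tool_rot: [3.142, 0.0, 3.14]
contact_force: [0.5, 0.7, -1.1]
opening: 0.037
grip_force: 25.0
```

Call:
arm_command([
  [0,0,-0.4],
  [0,0,-0.3],
  [0,0,0],
  [0,0,0],
], spin=[0,0,0,0])

```text
time: 31.7
tool_pos: [0.4791, -0.0364, 0.3318]
tool_rot: [-3.141, 0.001, 3.14]
contact_force: [-0.3, 0.9, 5.8]
opening: 0.0365
grip_force: 25.0
```

Call:
arm_command([
  [0,0,0.4],
  [0,0,0],
  [0,0,0],
  [0,0,0],
  [0,0,0],
  [0,0,0],
  [0,0,5],
  [0,0,10],
  [0,0,15],
  [0,0,20],
  [0,0,20],
  [0,0,10],
  [0,0,0],
  [0,0,0],
], spin=[0,0,0,0,0,0,0,0,0,0,0,0,0,0], jaw=1)

```text
time: 33.1
tool_pos: [0.4788, -0.0364, 0.4113]
tool_rot: [3.141, -0.0, 3.14]
contact_force: [0.4, -0.1, -0.3]
opening: 0.0918
grip_force: 0.0
```

```bash
python3 - <<'E'
from h import *
st()
c=snap('wrist'); w=cloud(c)
print('s lid',circ(w,.48,-.037,.03,.172,.181)); print('knob',circ(w,.48,-.037,.02,.185,.197)); lid(w,.479,-.037,.018,.171,.182)
print('m rim',circ(w,.48,-.037,.04,.147,.155))
snap('scene','s9.png')
E
```

```text
t 33.10 tcp [478.8 -36.4 411.3] yaw [180.   -0.  179.9] F [ 0.4 -0.1 -0.3] open 91.8 grip 0.0
s lid (array([ 0.4795, -0.0367,  0.0383]), array([ 0.4794, -0.0364,  0.1756]), array([0.0376, 0.0373, 0.0072]))
knob (array([ 0.4794, -0.0364,  0.016 ]), array([ 0.4795, -0.0364,  0.1889]), array([0.0156, 0.0157, 0.0074]))
lid plane [0.0121 0.0063 0.1766] 2062
m rim (array([ 0.4795, -0.0371,  0.0489]), array([ 0.4731, -0.0372,  0.1509]), array([0.0356, 0.0481, 0.0079]))
```

View pics/s9.png

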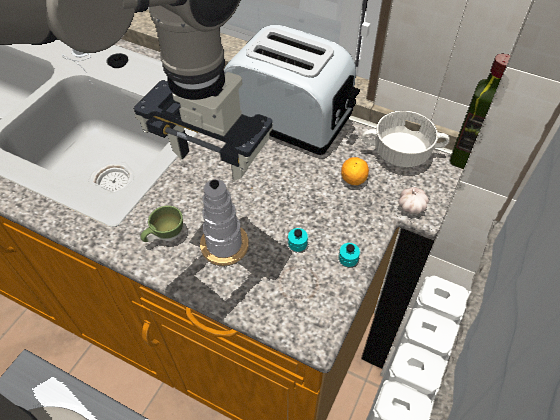

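The scene view shows the tower upright on the stand, centred at about (223,220). The cup, garlic and mandarin haven't moved, and the gripper is clear above. The top lid measures 176.6 mm against an expected 176, so I'm handing in.

```bash
python3 -c "
from cell import *
print(hand_in())"
```

```text
the job is handed in; nothing more can be done
None
```

The four caddies are stacked on the stand, largest to smallest, and the job is handed in; my last check showed the tower upright and centred to about 1 mm, the bystanders unmoved and the robot clear, but hand-in returned no verdict.

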